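# Feel out a kiln prop's blind hole on a pin and hold it hole-up

### The arm

A 6-joint arm with a two-finger parallel gripper is mounted at the origin on the work surface. World frame = base frame: x ahead of the robot, y to its left, z up, the work surface at z = 0. Lengths are in mm, angles in degrees, forces in N, time in s.
With the tool pointing down it reaches from about 275 to 750 mm from the base axis. Payload 10.2 kg.
Tool frame: the origin (TCP) lies midway between the tips of the shut fingers; the grasp point (between the pads) lies 19 mm behind it; z points along the fingers, y is the line along which they close (so a half turn about z gives the same grasp; the last joint's range is limited). The gripper opens to 85 mm and grips with 20 to 120 N. Pads are 22 mm wide; open, the fingers measure 114 mm over their backs; the gripper's body (76 mm by 85 mm) begins 54 mm behind the grasp point. The pads swing forward as they close: fully open they stand 13 mm farther back than shut.
Start: joints at [51.486, 17.928, 85.812, -0, 76.261, -12.8], TCP at [227.802, 473.009, 231.294] pointing down, gripper open.
Joint ranges: [-168.41, 168.41], [-55.51, 124.54], [10.69, 146.95], [-70.63, 250.63], [1, 178], [-165.06, 165.06]. Speed limits (degrees/s): [136.94, 136.94, 172.46, 180, 180, 180].

### API

Orientations are given as [roll, pitch, yaw] about the fixed x, y, z axes, in that order (R = Rz(yaw) Ry(pitch) Rx(roll)).
In Python, from cell import robot gives the robot as it stands.
- The arm moves only by the tool arm_command, never from a script. Its argument "moves" is text: rows parted by semicolons, each of 7 numbers parted by spaces: the shift along the tool's x, y, z in units of 0.8 m (1.0 is 0.8 m), then the turn, a rotation vector about the tool's x, y, z in units of 45 degrees (1.0 is 45 degrees), then the opening, from 0 (shut) to 1 (fully open). In form: tx ty tz wx wy wz gripper; .... A call has 1 to 5 rows; each row shifts and turns the commanded pose from where the row before left it, along the tool's axes as they then stand; what a row does not reach is not made up. A row lasts 1/10 s, in which the tool goes at most 50 mm and 8.59 degrees, less where a joint would pass 70% of its speed; a pose out of reach is approached as far as the arm can. A call with a number of a shift or a turn outside -1 to 1 is refused whole. A call with a gripper value outside its range is refused whole. The fingers move at their own pace and stop on an object; "squeeze" is the grip in N (left out, the last holds). Time passes only in rows, so rows that do not move let the fingers close. It gives the time, the measured TCP pose, the force, the opening and the grip force at its end, in the units of the state.
- robot.read_state(): the state, without advancing time (a new reading comes with each control period).
- robot.get_image(name): name is "scene" or "top" or "wrist"; returns a dict with "color" (420x560x3 uint8, blue, green, red), "intrinsics" (3x3 intrinsics, pixels), "k1" (the pictures are not rectified: a ray, as slopes to the right and down, at radius r is drawn at 1 + k1 r^2 times it, then the intrinsics apply), "rvec" (rotation vector, rad) and "tvec" (3), from world to camera coordinates, as OpenCV has them. Camera axes: x right, y down, z forward; pixel columns grow to the right and rows downward; lengths in mm; the calibration is good to about 2 mm. A picture is of the moment at which its call begins. There is no depth.
- robot.finish_job(): hands the job in; it is judged then, once.
The state is a dict: "t": time; "qpos": joint angles; "dq": joint speeds; "joint_efforts": joint torques, N m; "tcp_pos": TCP position; "eef_rot": TCP orientation; "wrist_force": force on the tool from outside, world axes, zero at the start; "wrist_torque": the same for the moment, N m; "gripper_width": finger opening in mm; "grasp_force": force on a finger pad.
Only numpy, scipy, OpenCV 4.12 (cv2) and the standard library are available. Lean on these libraries where they do the work, as an engineer would, in place of code of your own. Each camera call takes 0.05 s, during which the arm holds its last target. There are 200 camera calls.

### The job

The cream square kiln prop lying on the bench has a blind hole in one end only. Pick it up and feel for the hole on the level brass pin of the blue gauge: slide the prop gently over the pin until the pin is at the bottom of the hole, then draw it off again. Turn the prop so that the hole faces straight up and finish holding it like that in the gripper, still, at least 20 cm above the bench and clear of everything (do not put it down or let go), without disturbing the other things on the bench.

Things in the scene. Friction and masses are not known exactly. Their poses are not given: they have to be found in the camera images.
- prop: Cream square-section ceramic kiln prop, 80 mm long (its x) and 40 x 40 mm across (its y and z), about 0.2 to 0.3 kg, loose, lying on one long side on the bench, at any heading. Origin at its centre (20 mm above the bench as it lies). Its +x end has a round blind hole in the middle, 18 mm across and 35 mm deep along the prop's length; the -x end is plain and solid. The hole can be seen only from that end.
- prop_hole (a point): Centre of the mouth of the prop's hole, on the prop's +x end face, 40 mm from its centre. Axes as the prop's: x points out of the hole.
- gauge: Pin gauge, fixed to the bench, turned about the vertical: blue base plate 90 (x) x 60 (y) x 14 mm high, dark steel post 12 (x) x 24 (y) mm rising to 78 mm above the bench with its front face 27 mm behind the origin (at x = -27 mm), and a level brass pin from that face pointing along the gauge's +x (roughly away from the robot). The pin is 8 mm thick and 40 mm long, rigid, its axis 70 mm above the bench. Origin under the middle of the base plate, at bench height.
- pin_tip (a point): Free end of the gauge's pin, centre of the tip, 70 mm above the bench, 13 mm ahead (+x) of the gauge's origin. Axes as the gauge's: x points out along the pin, away from the post.
- round_prop: Bystander: round cream kiln prop standing loose, 40 mm thick, 45 mm high; origin under its middle.
- frit_cup: Bystander: loose small blue cup, 64 mm across the rim, 50 mm high; origin under its middle.
- brush: Bystander: loose brush lying flat crosswise on the bench, about 200 mm long along its x; origin on its underside.
- jar_red: Bystander: loose jar with red cap, 60 mm thick, 85 mm high; origin under its middle.
- jar_green: Bystander: loose jar with green cap, 60 mm thick, 85 mm high; origin under its middle. Beyond all these, unlisted, two fixed plaster moulds 120 mm high (their colour cards reach 180 mm) stand along the far edge of the bench, 0.78 m or more ahead of the robot; other equipment stands at the left and right edges.
Things that resemble listed ones, but are neither listed nor needed, are in the scene too. Leave any turquoise look-alike of the prop alone.

How it is judged:
By the outcome, as a careful person would: the job done as asked, in the order asked, and still so for the second after the job is handed in, while the arm keeps its last pose, push and grip.
It also fails if it takes over 54 s, if anything falls off the work surface, if the arm or the gripper's body presses on something with over 40 N, if the wrist force passes 120 N, or if a joint passes its speed limit or range.

## Working session

There is one attempt and no reset: what is moved stays moved. The work goes in short steps, Python scripts to look and compute and a tool call to move; the robot and the scene stay as the last step left them, time stands still between calls to the robot, and variables do not carry over. Pictures are saved under pics/ and viewed, at most 10 in all, crops included, and the job is handed in when it is done.

Besides the shell and the picture viewer there is one more tool, called after "Emit:" as name(argument=value, ...), one argument or row to a line, values as JSON. arm_command: Moves the arm, as the interface text tells. Its arguments: {"type":"object","properties":{"moves":{"type":"string"},"squeeze":{"type":"number"}},"required":["moves"]}

```bash
mkdir -p pics; cat > h.py <<'E'
import numpy as np, cv2
from cell import robot
from scipy.spatial.transform import Rotation as R
def cam(n):
    d=robot.get_image(n); d['R']=cv2.Rodrigues(np.array(d['rvec'],float))[0]; d['t']=np.array(d['tvec'],float).ravel(); d['K']=np.array(d['intrinsics'],float); return d
def ray(d,u,v):
    K=d['K']; x=np.array([(u-K[0,2])/K[0,0],(v-K[1,2])/K[1,1]]); y=x.copy()
    for _ in range(20): y=x/(1+d['k1']*(y@y))
    c=-d['R'].T@d['t']; r=d['R'].T@np.array([y[0],y[1],1]); return c,r/np.linalg.norm(r)
def onz(d,u,v,z):
    c,r=ray(d,u,v); return c+r*(z-c[2])/r[2]
def tri(rs):
    A=0;b=0
    for c,r in rs:
        P=np.eye(3)-np.outer(r,r); A=A+P; b=b+P@c
    X=np.linalg.solve(A,b); return X,[np.linalg.norm((np.eye(3)-np.outer(r,r))@(X-c)) for c,r in rs]
def proj(d,X):
    p=d['R']@np.array(X,float)+d['t']; y=p[:2]/p[2]; y=y*(1+d['k1']*(y@y)); return d['K'][:2,:2]@y+d['K'][:2,2]
E
python3 - <<'E'
from h import *
ims=[cam(n) for n in("scene","top","wrist")]
import pickle
pickle.dump(ims,open('i0.pkl','wb'))
for n,d in zip("stw",ims): cv2.imwrite(f'pics/{n}0.png',cv2.resize(d['color'],(800,600),interpolation=cv2.INTER_CUBIC)); print(n,(-d['R'].T@d['t']).round(),d['R'][2].round(2),d['K'][0,0],d['k1'])
s=robot.read_state();print(s)
E
```

```text
s [1257.  732.  887.] [-0.53 -0.57 -0.63] 503.0215512166122 -0.026651259551536324
t [ 399.   -2. 1259.] [ 0.15 -0.01 -0.99] 396.1945933603513 -0.0009337233978443608
w [165. 503. 374.] [ 0.24 -0.12 -0.96] 368.6686498875299 -0.025407591160340304
{'t': 0.15, 'qpos': array([ 5.14854873e+01,  1.79499135e+01,  8.58425366e+01,  9.95047941e-04,
        7.62592012e+01, -1.28002758e+01]), 'dq': array([ 0.08531965,  0.01021953, -0.14751772,  0.02165351, -0.06451208,
       -0.04354523]), 'joint_efforts': array([ 1.75202316e-03, -4.12364388e+01, -2.59801698e+01, -2.32978846e-04,
        3.15173616e-03,  1.25919780e-05]), 'tcp_pos': array([227.68527357, 472.86121271, 230.8955674 ]), 'eef_rot': array([-1.79949846e+02, -1.23858358e-02,  1.54285521e+02]), 'wrist_force': array([-0.45667587, -1.44266338, -0.22521736]), 'wrist_torque': array([-0.02111687, -0.00989322,  0.01169121]), 'grasp_force': 0.0, 'gripper_width': 85.4424842809667}
```

View pics/s0.png

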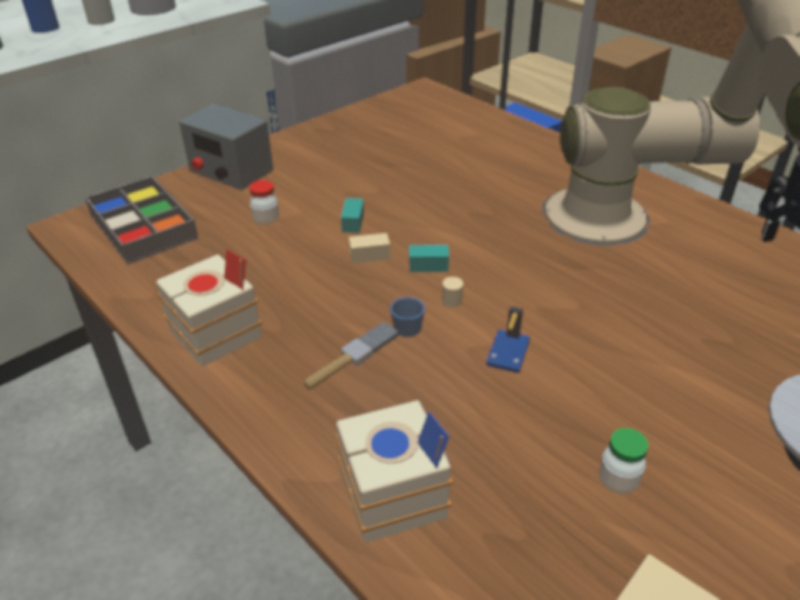

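View pics/t0.png

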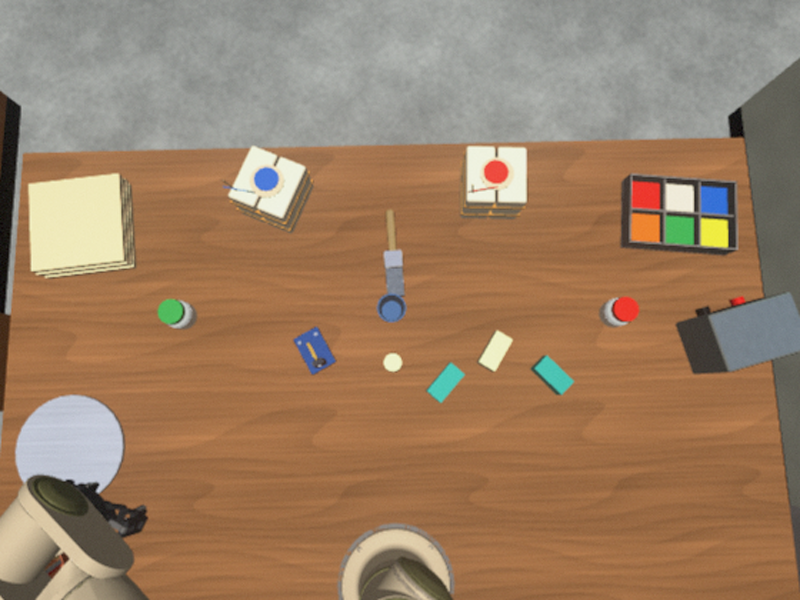

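Both views show one cream square prop: scene (370,247), top (495,350). Two turquoise look-alikes flank it at scene (352,214) and (429,257), top (553,375) and (446,382). The cream one fits the description. The gauge is at scene (510,345), top (315,350). Next I'll measure these and make one enlarged crop.

```bash
python3 - <<'E'
from h import *
import pickle
s,t,w=pickle.load(open('i0.pkl','rb'))
def blob(d,near,lo,hi,box=30):
    hsv=cv2.cvtColor(d['color'],cv2.COLOR_BGR2HSV); m=cv2.inRange(hsv,lo,hi); z=np.zeros_like(m); u,v=[int(a*.7) for a in near]
    z[v-box:v+box,u-box:u+box]=m[v-box:v+box,u-box:u+box]
    n,l,st,c=cv2.connectedComponentsWithStats(z); k=1+np.argmax(st[1:,4]); mm=(l==k).astype(np.uint8)
    cn=max(cv2.findContours(mm,0,1)[0],key=cv2.contourArea); return mm,cn,c[k],st[k,4]
# prop top face in top view
m,cn,c,a=blob(t,(495,350),(15,20,190),(40,140,255)); r=cv2.minAreaRect(cn); b=cv2.boxPoints(r)
print('prop top px',c,a,r); P=[onz(t,*p,40) for p in b]; print(np.round(P,1), 'c',onz(t,*c,40).round(1))
m,cn,cs,a=blob(s,(370,247),(15,20,120),(40,160,255)); print('scene prop',cs,a, cv2.minAreaRect(cn))
X,e=tri([ray(s,*cs),ray(t,*c)]);print('tri',X.round(1),np.round(e,1))
# gauge plate
m,cn,c,a=blob(t,(315,350),(105,120,50),(130,255,255)); r=cv2.minAreaRect(cn); print('plate',c,a,r); print(np.round([onz(t,*p,14) for p in cv2.boxPoints(r)],1))
for n,p,z in(('round',(392,362),45),('cup',(391,308),50),('tq1',(446,382),40),('tq2',(553,375),40),('brushend',(390,212),10),('brushtip',(397,290),10),('jr',(626,309),85),('jg',(171,313),85)): print(n,onz(t,p[0]*.7,p[1]*.7,z).round())
def crop(d,u,v,h,k): return cv2.resize(d['color'][v-h:v+h,u-h:u+h],(400,400),interpolation=cv2.INTER_CUBIC)
o=np.vstack([np.hstack([crop(s,259,173,30,1),crop(s,357,241,30,1)])[50:350],np.hstack([crop(t,346,245,30,1),crop(t,220,245,30,1)])[50:350]])
cv2.imwrite('pics/c0.png',o)
E
```

```text
prop top px [347.00283286 245.07648725] 353 ((346.98663330078125, 245.0237274169922), (13.509420394897461, 26.310686111450195), 29.357755661010742)
[[ 456.  -189.9   40. ]
 [ 525.6 -233.2   40. ]
 [ 504.2 -268.5   40. ]
 [ 434.9 -225.    40. ]] c [ 479.8 -229.1   40. ]
scene prop [257.33867277 170.21510297] 437 ((255.5, 170.5), (27.0, 35.0), 90.0)
tri [ 480.7 -231.1   30.9] [0.4 0.4]
plate [219.69817073 244.00304878] 328 ((219.7515869140625, 245.0445556640625), (26.81572151184082, 17.39829444885254), 61.38954162597656)
[[516.9 209.8  14. ]
 [542.  161.6  14. ]
 [466.9 121.9  14. ]
 [442.2 169.7  14. ]]
round [460.  -5.  45.]
cup [576.  -6.  50.]
tq1 [ 415. -119.   40.]
tq2 [ 423. -349.   40.]
brushend [804.  -9.  10.]
brushtip [622. -20.  10.]
jr [ 556. -499.   85.]
jg [572. 454.  85.]
```

View pics/c0.png

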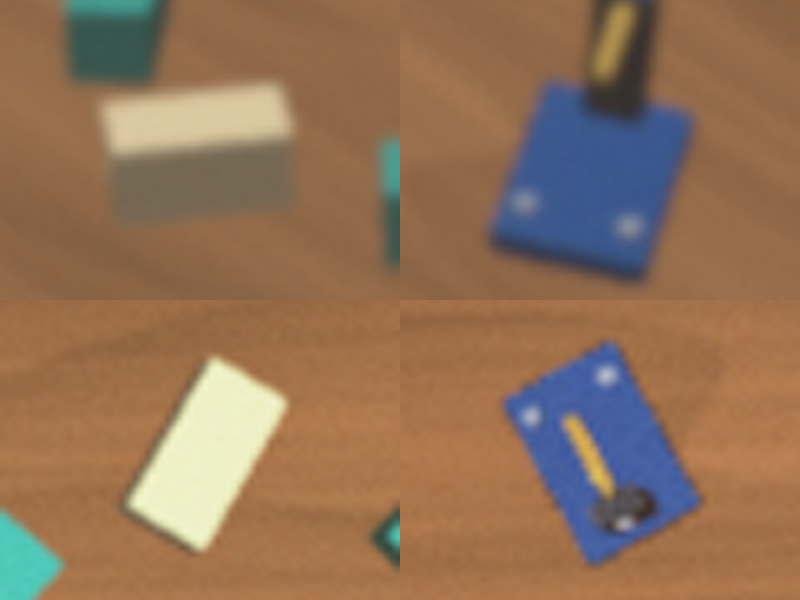

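The crop confirms the cream square prop at scene (259,173) and top (346,245) in raw pixels; no hole shows in these views. The blue gauge's brass pin runs away from the robot. The sizes check out (plate 85x55, prop 82x41). Now I'll move past the gauge with the wrist camera, then go to the prop's near end.

```bash
cat >> h.py <<'E'
def plan(pos,yaw,step=40,ang=7,R1=None,p0=None,R0=None):
    s=robot.read_state(); p0=np.array(s['tcp_pos']) if p0 is None else np.array(p0,float)
    R0=R.from_euler('xyz',s['eef_rot'],degrees=True) if R0 is None else R0
    R1=R.from_euler('xyz',[180,0,yaw],degrees=True) if R1 is None else R1
    rv=(R0.inv()*R1).as_rotvec(degrees=True); d=np.array(pos,float)-p0
    n=int(max(1,np.ceil(np.linalg.norm(d)/step),np.ceil(np.linalg.norm(rv)/ang)))
    Rc=R0
    for i in range(n):
        print((Rc.inv().apply(d)/n/800).round(4),(rv/n/45).round(3),i+1,'/',n); Rc=Rc*R.from_rotvec(rv/n,degrees=True)
    return pos,R1
E
python3 - <<'E'
from h import *
a,b=plan((380,143,231),148.1); plan((420,80,231),148.1,p0=a,R0=b); plan((395,-176,130),148.1,p0=(420,80,231),R0=b)
E
```

```text
[-0.035  -0.0289  0.    ] [-0.    -0.     0.014] 1 / 10
[-0.0354 -0.0285  0.    ] [-0.    -0.     0.014] 2 / 10
[-0.0357 -0.0281  0.    ] [-0.    -0.     0.014] 3 / 10
[-0.036  -0.0277 -0.    ] [-0.    -0.     0.014] 4 / 10
[-0.0363 -0.0273 -0.    ] [-0.    -0.     0.014] 5 / 10
[-0.0366 -0.027  -0.    ] [-0.    -0.     0.014] 6 / 10
[-0.0368 -0.0266 -0.    ] [-0.    -0.     0.014] 7 / 10
[-0.0371 -0.0262 -0.    ] [-0.    -0.     0.014] 8 / 10
[-0.0374 -0.0258 -0.    ] [-0.    -0.     0.014] 9 / 10
[-0.0377 -0.0254 -0.    ] [-0.    -0.     0.014] 10 / 10
[-0.042  -0.0202 -0.    ] [0. 0. 0.] 1 / 2
[-0.042  -0.0202 -0.    ] [0. 0. 0.] 2 / 2
[-0.0204 -0.0412  0.018 ] [0. 0. 0.] 1 / 7
[-0.0204 -0.0412  0.018 ] [0. 0. 0.] 2 / 7
[-0.0204 -0.0412  0.018 ] [0. 0. 0.] 3 / 7
[-0.0204 -0.0412  0.018 ] [0. 0. 0.] 4 / 7
[-0.0204 -0.0412  0.018 ] [0. 0. 0.] 5 / 7
[-0.0204 -0.0412  0.018 ] [0. 0. 0.] 6 / 7
[-0.0204 -0.0412  0.018 ] [0. 0. 0.] 7 / 7
```

Emit:
arm_command(
  moves="-0.035 -0.029 0 0 0 0.014 1; -0.036 -0.028 0 0 0 0.014 1; -0.036 -0.028 0 0 0 0.014 1; -0.036 -0.028 0 0 0 0.014 1; -0.036 -0.027 0 0 0 0.014 1",
)

```text
t: 0.65
tcp_pos: [304.9, 306.8, 231.2]
eef_rot: [-180.0, -0.0, 151.1]
wrist_force: [0.1, 1.0, -1.1]
gripper_width: 85.2
grasp_force: 0.0
```

Emit:
arm_command(
  moves="-0.037 -0.027 0 0 0 0.014 1; -0.037 -0.027 0 0 0 0.014 1; -0.037 -0.026 0 0 0 0.014 1; -0.037 -0.026 0 0 0 0.014 1; 0 0 0 0 0 0 1",
)

```text
t: 1.15
tcp_pos: [366.4, 173.0, 231.2]
eef_rot: [-180.0, 0.0, 148.3]
wrist_force: [-0.3, -0.2, -0.3]
gripper_width: 85.1
grasp_force: 0.0
```

```bash
python3 - <<'E'
from h import *
import pickle
d=cam('wrist'); pickle.dump(d,open('g1.pkl','wb'))
E
```

Emit:
arm_command(
  moves="-0.042 -0.02 0 0 0 0 1; -0.042 -0.02 0 0 0 0 1; 0 0 0 0 0 0 1; 0 0 0 0 0 0 1",
)

```text
t: 1.6
tcp_pos: [405.7, 114.0, 231.1]
eef_rot: [-180.0, -0.1, 148.6]
wrist_force: [1.2, 0.9, -0.1]
gripper_width: 85.2
grasp_force: 0.0
```

```bash
python3 - <<'E'
from h import *
import pickle
d2=cam('wrist'); pickle.dump(d2,open('g2.pkl','wb')); d1=pickle.load(open('g1.pkl','rb'))
print([proj(d,(503.5,171.8,70)).round() for d in(d1,d2)])
cv2.imwrite('pics/g12.png',np.hstack([cv2.resize(d['color'],(400,300),interpolation=cv2.INTER_AREA) for d in(d1,d2)]))
res=[]
for d in(d1,d2):
    hsv=cv2.cvtColor(d['color'],cv2.COLOR_BGR2HSV); m=cv2.inRange(hsv,(15,110,90),(35,255,255)); g=cv2.inRange(hsv,(105,120,50),(130,255,255))
    for nm,mm in(('pin',m),('blue',g)):
        n,l,st,c=cv2.connectedComponentsWithStats(mm)
        for k in np.argsort(-st[1:,4])[:3]+1: 
            cn=max(cv2.findContours((l==k).astype(np.uint8),0,1)[0],key=cv2.contourArea); print(nm,c[k].round(),st[k,4],cv2.boxPoints(cv2.minAreaRect(cn)).round().tolist())
plan((395,-176,130),148.1)
E
```

```text
[array([358., 309.]), array([396., 245.])]
pin [343. 300.] 325 [[324.0, 295.0], [328.0, 287.0], [364.0, 306.0], [360.0, 314.0]]
pin [208. 321.] 45 [[203.0, 316.0], [210.0, 314.0], [215.0, 329.0], [208.0, 331.0]]
pin [202. 348.] 36 [[190.0, 359.0], [207.0, 332.0], [213.0, 336.0], [196.0, 363.0]]
blue [344. 269.] 2890 [[291.0, 276.0], [316.0, 230.0], [389.0, 270.0], [364.0, 316.0]]
pin [380. 235.] 316 [[360.0, 228.0], [364.0, 221.0], [401.0, 242.0], [397.0, 249.0]]
pin [226. 263.] 85 [[215.0, 261.0], [223.0, 252.0], [236.0, 265.0], [228.0, 274.0]]
pin [212. 256.] 38 [[202.0, 257.0], [221.0, 250.0], [223.0, 255.0], [204.0, 262.0]]
blue [373. 214.] 3102 [[320.0, 220.0], [349.0, 171.0], [421.0, 215.0], [392.0, 264.0]]
blue [273. 359.] 530 [[245.0, 369.0], [246.0, 348.0], [301.0, 352.0], [300.0, 373.0]]
[-0.0222 -0.0396  0.0158] [-0.    -0.     0.002] 1 / 8
[-0.0223 -0.0396  0.0158] [-0.    -0.     0.002] 2 / 8
[-0.0223 -0.0395  0.0158] [-0.    -0.     0.002] 3 / 8
[-0.0224 -0.0395  0.0158] [-0.    -0.     0.002] 4 / 8
[-0.0224 -0.0395  0.0158] [-0.    -0.     0.002] 5 / 8
[-0.0225 -0.0395  0.0158] [-0.    -0.     0.002] 6 / 8
[-0.0225 -0.0394  0.0158] [-0.    -0.     0.002] 7 / 8
[-0.0225 -0.0394  0.0158] [-0.    -0.     0.002] 8 / 8
```

View pics/g12.png

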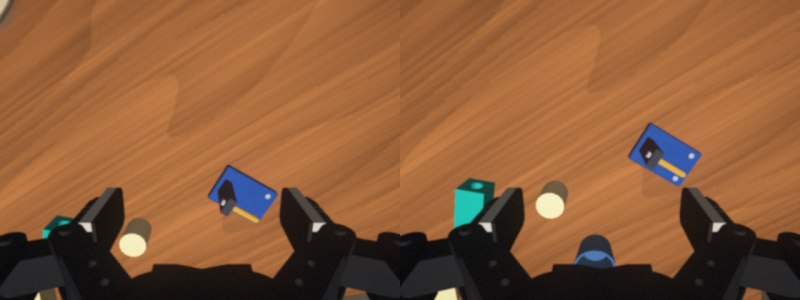

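In both wrist views the pin runs to the right, tip at (362,310) and (399,245). A turquoise look-alike shows a hole in one end. Now I'll triangulate the pin and go look at the prop's near end.

Emit:
arm_command(
  moves="-0.02 -0.04 0.013 0 0 0 1; -0.02 -0.04 0.013 0 0 0 1; -0.02 -0.04 0.013 0 0 0 1; -0.02 -0.04 0.013 0 0 0 1; -0.02 -0.04 0.013 0 0 0 1",
)

```text
t: 2.15
tcp_pos: [390.5, -64.7, 179.1]
eef_rot: [180.0, 0.0, 148.7]
wrist_force: [0.4, -0.2, 0.9]
gripper_width: 85.6
grasp_force: 0.0
```

Emit:
arm_command(
  moves="-0.03 -0.04 0.013 0 0 0 1; -0.03 -0.04 0.013 0 0 0 1; -0.03 -0.035 0.013 0 0 0 1; 0 0 0 0 0 0 1; 0 0 0 0 0 0 1",
)

```text
t: 2.65
tcp_pos: [404.5, -179.8, 147.9]
eef_rot: [180.0, -0.1, 148.6]
wrist_force: [0.5, 0.1, 0.0]
gripper_width: 85.5
grasp_force: 0.0
```

```bash
python3 - <<'E'
from h import *
import pickle
d1,d2=[pickle.load(open(f,'rb')) for f in('g1.pkl','g2.pkl')]
T,e=tri([ray(d1,362,310),ray(d2,399,245.5)]);B,f=tri([ray(d1,326,291),ray(d2,362,224.5)]);print('tip',T,e,'root',B,f,np.linalg.norm(T-B),np.degrees(np.arctan2(*(T-B)[1::-1])))
for d,u,v,a,b in((d1,362,310,326,291),(d2,399,245.5,362,224.5)):
    t=onz(d,u,v,70);b=onz(d,a,b,70);print(t,b,np.degrees(np.arctan2(*(t-b)[1::-1])))
d=cam('wrist'); pickle.dump(d,open('p1.pkl','wb')); print(robot.read_state()['tcp_pos'])
print(proj(d,(446,-208,20)),[proj(d,p).round().tolist() for p in((480,-229,40),(446,-208,40),(514,-250,40))])
cv2.imwrite('pics/p1.png',cv2.resize(d['color'],(800,600),interpolation=cv2.INTER_CUBIC))
E
```

```text
tip [504.10220434 174.21464248  73.19227842] [np.float64(0.3914693809225262), np.float64(0.3914693809224602)] root [470.08863367 155.484125    72.33552819] [np.float64(0.2436712238645336), np.float64(0.24367122386433118)] 38.83927517225266 28.84059999381632
[506.59653204 174.02060184  70.        ] [471.58451687 155.18076267  70.        ] 28.284534604534343
[505.38912408 174.25758552  70.        ] [470.81938616 155.39605656  70.        ] 28.61723980128427
[ 404.55604446 -179.39125022  148.17086951]
[279.27387941 257.10642084] [[279.0, 315.0], [279.0, 268.0], [279.0, 359.0]]
```

View pics/p1.png

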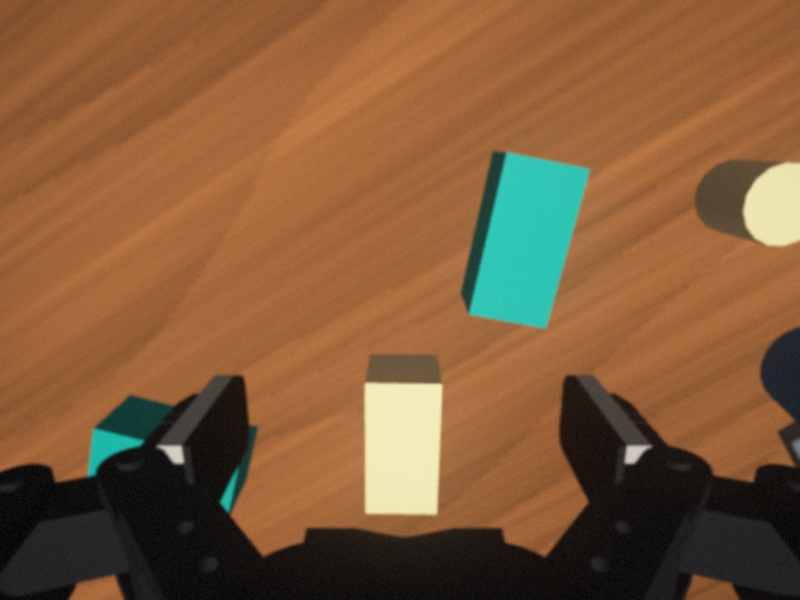

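The wrist view shows the prop's top at (365–441, 383–515), with its near end face above it at (370–440, 355–382) looking plain. I'll check that numerically and refine the grasp.

```bash
python3 - <<'E'
from h import *
import pickle
d=pickle.load(open('p1.pkl','rb')); g=cv2.cvtColor(d['color'],cv2.COLOR_BGR2GRAY); print(g[250:267:2,256:312:4])
m=cv2.inRange(cv2.cvtColor(d['color'],cv2.COLOR_BGR2HSV),(15,20,190),(40,140,255)); z=np.zeros_like(m); z[255:375,230:330]=m[255:375,230:330]
cn=max(cv2.findContours(z,0,1)[0],key=cv2.contourArea); q=cv2.approxPolyDP(cn,6,True)[:,0]+0.0; print(q.tolist())
P=np.array([onz(d,*p,40) for p in q]); print(P.round(1)); c=P.mean(0); print('c',c)
far=P[P[:,0].argsort()[2:]].mean(0); near=P[P[:,0].argsort()[:2]].mean(0); v=near-far; print(np.linalg.norm(v),np.degrees(np.arctan2(v[1],v[0])))
t=pickle.load(open('i0.pkl','rb'))[1]
print('height tri', tri([ray(t,347.0,245.1),ray(d,*q.mean(0))]))
E
```

```text
[[122  90  87  90  90  91  85  91  91  91  90  88  93 122]
 [123  92  86  91  87  90  91  90  87  88  94  90  90 116]
 [121  89  90  90  89  91  88  89  90  93  91  93  91 115]
 [116  87  91  92  88  90  90  89  93  91  91  88  90 109]
 [114  89  91  90  93  91  90  92  91  89  94  93  88 108]
 [108  93  92  92  93  93  90  91  89  90  92  90  92 109]
 [109  92  90  94  93  91  91  93  95  90  93  90  92 107]
 [104  91  93  92  87  89  93  93  93  94  90  92  91 109]
 [101 100  96  96  98  95  95  95  91  93  92  89  92 102]]
[[256.0, 268.0], [255.0, 358.0], [304.0, 360.0], [309.0, 269.0]]
[[ 437.  -222.6   40. ]
 [ 503.5 -265.9   40. ]
 [ 525.7 -233.2   40. ]
 [ 458.3 -189.4   40. ]]
c [ 481.12073608 -227.79746191   40.        ]
79.86085639717247 146.93267655365437
height tri (array([ 480.11015589, -228.29054897,   38.92417235]), [np.float64(1.02018877241394), np.float64(1.020188772413964)])
```

The end face is uniform (about 91 grey), so the near end is plain and the hole is in the far end (heading about -33°). Grasp pose: (480.8, -228.2), yaw 147.

```bash
python3 - <<'E'
from h import *
a,b=plan((480.8,-228.2,60),147); plan((480.8,-228.2,3),147,p0=a,R0=b)
E
```

```text
[-0.0283 -0.0007  0.0275] [ 0.    -0.     0.009] 1 / 4
[-0.0283 -0.0005  0.0275] [ 0.    -0.     0.009] 2 / 4
[-0.0283 -0.0002  0.0275] [ 0.    -0.     0.009] 3 / 4
[-0.0283 -0.      0.0276] [ 0.    -0.     0.009] 4 / 4
[ 0.     -0.      0.0356] [0. 0. 0.] 1 / 2
[ 0.     -0.      0.0356] [0. 0. 0.] 2 / 2
```

Emit:
arm_command(
  moves="-0.0285 -0.0005 0.0275 0 0 0.009 1; -0.0285 -0.0005 0.0275 0 0 0.009 1; -0.0285 0 0.0275 0 0 0.009 1; -0.0285 0 0.0275 0 0 0.009 1; 0 0 0 0 0 0 1",
)

```text
t: 3.2
tcp_pos: [482.1, -228.3, 57.9]
eef_rot: [180.0, -0.2, 147.1]
wrist_force: [-1.0, 1.5, -0.3]
gripper_width: 85.3
grasp_force: 0.0
```

Emit:
arm_command(
  moves="0 0 0.02 0 0 0 1; 0 0 0.02 0 0 0 1; 0 0 0.02 0 0 0 1; 0 0 0.01 0 0 0 1; 0 0 0 0 0 0 1",
)

```text
t: 3.7
tcp_pos: [481.2, -228.6, 4.2]
eef_rot: [180.0, -0.1, 147.1]
wrist_force: [-0.1, -0.1, 0.7]
gripper_width: 85.0
grasp_force: 0.0
```

Emit:
arm_command(
  moves="0 0 0 0 0 0 0; 0 0 0 0 0 0 0; 0 0 0 0 0 0 0; 0 0 0 0 0 0 0; 0 0 0 0 0 0 0",
  squeeze=50,
)

```text
t: 4.2
tcp_pos: [481.8, -230.0, 4.9]
eef_rot: [-180.0, 0.1, 147.0]
wrist_force: [-0.6, 0.6, 6.1]
gripper_width: 39.3
grasp_force: 51.6
```

Emit:
arm_command(
  moves="0 0 0 0 0 0 0; 0 0 0 0 0 0 0; 0 0 0 0 0 0 0; 0 0 0 0 0 0 0; 0 0 0 0 0 0 0",
)

```text
t: 4.7
tcp_pos: [481.8, -230.0, 4.9]
eef_rot: [-180.0, 0.1, 147.0]
wrist_force: [0.1, 1.5, 6.9]
gripper_width: 39.6
grasp_force: 51.6
```

Grip is firm (39.6 mm, 51 N). I'll lift and carry it to beyond the gauge, turning the hole to face the pin.

```bash
python3 - <<'E'
from h import *
b=R.from_euler('xyz',[180,0,147],degrees=True)
plan((562.3,205,155),28.5,p0=(481.8,-230,155),R0=b)
E
```

```text
[0.0125 0.03   0.    ] [ 0.    -0.     0.155] 1 / 17
[0.016  0.0283 0.    ] [ 0.    -0.     0.155] 2 / 17
[0.0193 0.0262 0.    ] [ 0.    -0.     0.155] 3 / 17
[0.0224 0.0236 0.    ] [ 0.    -0.     0.155] 4 / 17
[0.0251 0.0207 0.    ] [ 0.    -0.     0.155] 5 / 17
[0.0274 0.0175 0.    ] [ 0.    -0.     0.155] 6 / 17
[0.0293 0.0141 0.    ] [ 0.    -0.     0.155] 7 / 17
[0.0308 0.0104 0.    ] [ 0.    -0.     0.155] 8 / 17
[0.0319 0.0066 0.    ] [ 0.    -0.     0.155] 9 / 17
[0.0324 0.0027 0.    ] [ 0.    -0.     0.155] 10 / 17
[ 0.0325 -0.0013 -0.    ] [ 0.    -0.     0.155] 11 / 17
[ 0.0321 -0.0052 -0.    ] [ 0.    -0.     0.155] 12 / 17
[ 0.0312 -0.0091 -0.    ] [ 0.    -0.     0.155] 13 / 17
[ 0.0299 -0.0128 -0.    ] [ 0.    -0.     0.155] 14 / 17
[ 0.0281 -0.0163 -0.    ] [ 0.    -0.     0.155] 15 / 17
[ 0.026  -0.0196 -0.    ] [ 0.    -0.     0.155] 16 / 17
[ 0.0234 -0.0226 -0.    ] [ 0.    -0.     0.155] 17 / 17
```

Emit:
arm_command(
  moves="0 0 -0.02 0 0 0 0; 0 0 -0.042 0 0 0 0; 0 0 -0.042 0 0 0 0; 0 0 -0.042 0 0 0 0; 0 0 -0.042 0 0 0 0",
)

```text
t: 5.2
tcp_pos: [481.0, -229.6, 155.6]
eef_rot: [180.0, -0.1, 147.0]
wrist_force: [0.5, -0.8, -2.5]
gripper_width: 39.5
grasp_force: 50.8
```

Emit:
arm_command(
  moves="0.0125 0.03 0 0 0 0.155 0; 0.016 0.028 0 0 0 0.155 0; 0.0195 0.026 0 0 0 0.155 0; 0.0225 0.0235 0 0 0 0.155 0; 0.025 0.0205 0 0 0 0.155 0",
)

```text
t: 5.7
tcp_pos: [504.2, -101.1, 154.2]
eef_rot: [-180.0, -0.0, 111.8]
wrist_force: [-0.5, -0.2, -2.6]
gripper_width: 39.6
grasp_force: 51.0
```

Emit:
arm_command(
  moves="0.0275 0.0175 0 0 0 0.155 0; 0.0295 0.014 0 0 0 0.155 0; 0.031 0.0105 0 0 0 0.155 0; 0.032 0.0065 0 0 0 0.155 0; 0.0325 0.0025 0 0 0 0.155 0",
)

```text
t: 6.2
tcp_pos: [527.5, 27.4, 154.2]
eef_rot: [-179.9, 0.0, 77.0]
wrist_force: [-0.1, -0.1, -2.7]
gripper_width: 39.4
grasp_force: 51.0
```

Emit:
arm_command(
  moves="0.0325 -0.0015 0 0 0 0.155 0; 0.032 -0.005 0 0 0 0.155 0; 0.031 -0.009 0 0 0 0.155 0; 0.03 -0.013 0 0 0 0.155 0; 0.028 -0.0165 0 0 0 0.155 0",
)

```text
t: 6.7
tcp_pos: [550.9, 155.1, 154.1]
eef_rot: [-180.0, 0.1, 42.1]
wrist_force: [0.5, 0.6, -2.0]
gripper_width: 39.7
grasp_force: 51.0
```

Emit:
arm_command(
  moves="0.026 -0.0195 0 0 0 0.155 0; 0.0235 -0.0225 0 0 0 0.155 0; 0 0 0 0 0 0 0; 0 0 0 0 0 0 0",
)

```text
t: 7.1
tcp_pos: [560.6, 205.1, 153.9]
eef_rot: [-180.0, 0.1, 28.6]
wrist_force: [0.4, -0.5, -2.1]
gripper_width: 39.4
grasp_force: 51.0
```

```bash
python3 - <<'E'
from h import *
print(robot.read_state()['qpos'])
a,b=plan((562.3,205,95),28.5); plan((562.3,205,55),28.5,step=15,p0=a,R0=b)
E
```

```text
[ 8.87268192e+00  3.07073308e+01  7.87902466e+01 -1.96505937e-02
  7.05771004e+01  7.03203941e+01]
[0.001  0.0006 0.0368] [-0.     0.001  0.001] 1 / 2
[0.0009 0.0006 0.0368] [-0.     0.001  0.001] 2 / 2
[ 0.     -0.      0.0167] [0. 0. 0.] 1 / 3
[ 0.     -0.      0.0167] [0. 0. 0.] 2 / 3
[ 0.     -0.      0.0167] [0. 0. 0.] 3 / 3
```

Emit:
arm_command(
  moves="0.001 0.0005 0.037 0 0 0 0; 0.001 0.0005 0.037 0 0 0 0; 0 0 0.025 0 0 0 0; 0 0 0.024 0 0 0 0; 0 0 0 0 0 0 0",
)

```text
t: 7.6
tcp_pos: [561.2, 203.9, 53.6]
eef_rot: [-179.9, 0.3, 28.4]
wrist_force: [-0.2, -0.5, -2.1]
gripper_width: 39.4
grasp_force: 51.0
```

```bash
python3 - <<'E'
from h import *
import pickle
s,t=cam('scene'),cam('top'); pickle.dump((s,t),open('i1.pkl','wb'))
st=robot.read_state();print(st['tcp_pos'],st['eef_rot'],st['wrist_force'])
o=[]
for d in(s,t):
    u,v=[int(x) for x in proj(d,(530,188,70))]; print(u,v)
    c=cv2.resize(d['color'][v-35:v+35,u-30:u+30],(400,467),interpolation=cv2.INTER_CUBIC)
    for X in((505.2,174,70),): pass
    o.append(c)
cv2.imwrite('pics/i1.png',np.hstack(o))
E
```

```text
[562.93688911 204.55143655  56.66655297] [ 1.79991294e+02 -2.33349377e-03  2.84197399e+01] [ 0.40276615  0.19183379 -1.11368916]
354 237
209 231
```

View pics/i1.png

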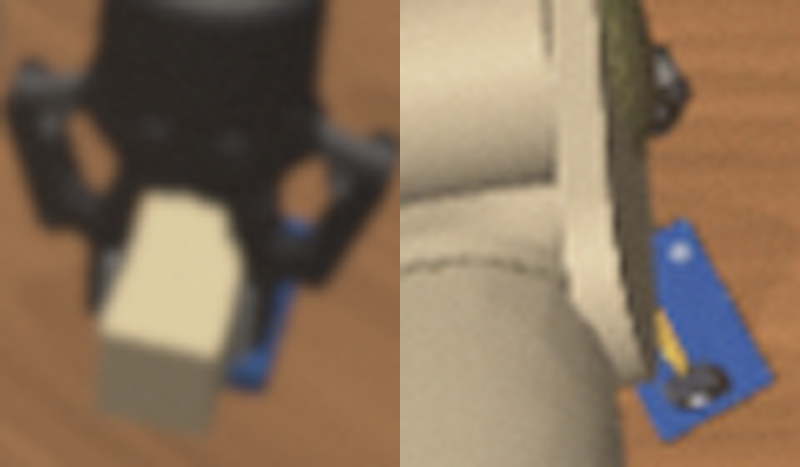

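The scene crop shows the prop level in the gripper, its plain end towards the camera, end face centre about (160,380) in the crop. In the top view the arm hides it. I'll check the prop's axis against prediction.

```bash
python3 - <<'E'
from h import *
import pickle
s,t=pickle.load(open('i1.pkl','rb'))
st=robot.read_state();p=st['tcp_pos'];print(p,st['eef_rot'])
g=np.array([np.cos(np.radians(28.42)),np.sin(np.radians(28.42)),0]); l=np.array([-g[1],g[0],0])
for nm,a,b,c in(('c',0,0,0),('TR',20,20,0),('BR',20,-20,0),('TL',-20,20,0),('BL',-20,-20,0)):
    q=proj(s,p+41.8*g+l*a+[0,0,15.1+b]); print(nm,((q-[324,202])*6.667).round())
v=np.array([505.2,174])-p[:2]; print('tip rel: along',v@g[:2],'lat',v@l[:2])
E
```

```text
[562.93688911 204.55143655  56.66655297] [ 1.79991294e+02 -2.33349377e-03  2.84197399e+01]
c [148. 381.]
TR [210. 353.]
BR [200. 436.]
TL [ 95. 326.]
BL [ 88. 409.]
tip rel: along -65.31896623312662 lat 0.6093353162071047
```

```bash
python3 - <<'E'
from h import *
import pickle
s=pickle.load(open('i0.pkl','rb'))[0]
hsv=cv2.cvtColor(s['color'],cv2.COLOR_BGR2HSV); m=cv2.inRange(hsv,(13,100,100),(35,255,255)); z=np.zeros_like(m); z[205:235,340:380]=m[205:235,340:380]
cn=max(cv2.findContours(z,0,1)[0],key=cv2.contourArea); print(cv2.minAreaRect(cn),cn[:,0].min(0),cn[:,0].max(0))
g=np.array([.879,.477,0])
T=np.array([505.2,174,70])
print('tip top/bot',proj(s,T+[0,0,4]),proj(s,T-[0,0,4]),'mid',proj(s,T-20*g),'root',proj(s,T-40*g)); print(cv2.boxPoints(cv2.minAreaRect(cn)))
E
```

```text
((359.5, 219.5), (29.0, 39.0), 90.0) [340 205] [379 234]
tip top/bot [356.73014614 229.09830934] [356.44402262 231.54772655] mid [358.33707573 225.23140021] root [360.04593216 220.25644267]
[[340. 205.]
 [379. 205.]
 [379. 234.]
 [340. 234.]]
```

The offsets agree to about 1 mm laterally, within the ±5 mm clearance. Now I'll feed it gently onto the pin.

Emit:
arm_command(
  moves="-0.007 0.0008 0.0015 0 0 0 0; -0.008 0 0 0 0 0 0; -0.008 0 0 0 0 0 0; 0 0 0 0 0 0 0; 0 0 0 0 0 0 0",
)

```text
t: 8.2
tcp_pos: [546.9, 195.9, 55.3]
eef_rot: [180.0, -0.0, 28.4]
wrist_force: [0.1, 0.1, -2.3]
gripper_width: 39.0
grasp_force: 51.0
```

Emit:
arm_command(
  moves="-0.004 0 0 0 0 0 0; -0.004 0 0 0 0 0 0; -0.004 0 0 0 0 0 0; -0.004 0 0 0 0 0 0; 0 0 0 0 0 0 0",
)

```text
t: 8.7
tcp_pos: [535.2, 189.7, 54.9]
eef_rot: [-180.0, 0.0, 28.4]
wrist_force: [0.2, 0.4, -2.5]
gripper_width: 39.5
grasp_force: 51.0
```

Emit:
arm_command(
  moves="-0.004 0 0 0 0 0 0; -0.004 0 0 0 0 0 0; -0.004 0 0 0 0 0 0; 0 0 0 0 0 0 0; 0 0 0 0 0 0 0",
)

```text
t: 9.2
tcp_pos: [527.2, 185.3, 55.0]
eef_rot: [180.0, -0.0, 28.4]
wrist_force: [0.1, 0.9, -2.5]
gripper_width: 39.4
grasp_force: 51.0
```

Emit:
arm_command(
  moves="-0.004 0 0 0 0 0 0; -0.004 0 0 0 0 0 0; -0.004 0 0 0 0 0 0; 0 0 0 0 0 0 0; 0 0 0 0 0 0 0",
)

```text
t: 9.7
tcp_pos: [518.7, 180.7, 55.0]
eef_rot: [180.0, -0.0, 28.4]
wrist_force: [0.4, 0.7, -2.0]
gripper_width: 39.3
grasp_force: 51.0
```

Emit:
arm_command(
  moves="-0.003 0 0 0 0 0 0; -0.003 0 0 0 0 0 0; -0.002 0 0 0 0 0 0; 0 0 0 0 0 0 0; 0 0 0 0 0 0 0",
)

```text
t: 10.2
tcp_pos: [513.1, 177.6, 54.9]
eef_rot: [180.0, -0.0, 28.4]
wrist_force: [0.7, -0.5, -2.5]
gripper_width: 39.4
grasp_force: 51.0
```

Emit:
arm_command(
  moves="-0.0012 0 0 0 0 0 0; -0.0012 0 0 0 0 0 0; 0 0 0 0 0 0 0; 0 0 0 0 0 0 0",
)

```text
t: 10.6
tcp_pos: [511.4, 176.7, 54.9]
eef_rot: [180.0, -0.0, 28.4]
wrist_force: [0.1, -0.2, -2.8]
gripper_width: 39.8
grasp_force: 51.0
```

Emit:
arm_command(
  moves="-0.0012 0 0 0 0 0 0; 0 0 0 0 0 0 0; 0 0 0 0 0 0 0",
)

```text
t: 10.9
tcp_pos: [510.6, 176.3, 54.9]
eef_rot: [180.0, -0.0, 28.4]
wrist_force: [0.6, 0.0, -2.6]
gripper_width: 39.7
grasp_force: 51.0
```

Emit:
arm_command(
  moves="-0.0012 0 0 0 0 0 0; 0 0 0 0 0 0 0; 0 0 0 0 0 0 0",
)

```text
t: 11.2
tcp_pos: [509.7, 175.8, 54.9]
eef_rot: [180.0, 0.0, 28.4]
wrist_force: [0.7, -0.4, -2.7]
gripper_width: 39.4
grasp_force: 51.0
```

Emit:
arm_command(
  moves="-0.0012 0 0 0 0 0 0; 0 0 0 0 0 0 0; 0 0 0 0 0 0 0",
)

```text
t: 11.5
tcp_pos: [508.9, 175.3, 54.9]
eef_rot: [180.0, -0.0, 28.4]
wrist_force: [0.5, 0.5, -2.7]
gripper_width: 39.7
grasp_force: 51.0
```

Emit:
arm_command(
  moves="-0.0012 0 0 0 0 0 0; 0 0 0 0 0 0 0; 0 0 0 0 0 0 0",
)

```text
t: 11.8
tcp_pos: [508.3, 175.0, 55.0]
eef_rot: [180.0, -0.0, 28.4]
wrist_force: [2.0, 1.6, -3.3]
gripper_width: 39.9
grasp_force: 51.0
```

Emit:
arm_command(
  moves="-0.0009 0 0 0 0 0 0; 0 0 0 0 0 0 0; 0 0 0 0 0 0 0",
)

```text
t: 12.1
tcp_pos: [508.1, 174.9, 55.0]
eef_rot: [180.0, -0.1, 28.4]
wrist_force: [4.6, 4.1, -5.7]
gripper_width: 39.7
grasp_force: 50.9
```

Contact is clear: after 62 mm of travel (62 predicted) the advance stalls with about 6 N pushing back along the pin, so the pin is at the hole's bottom. Now I'll draw it off and work out the final wrist pose.

Emit:
arm_command(
  moves="0.004 0 0 0 0 0 0; 0.008 0 0 0 0 0 0; 0.012 0 0 0 0 0 0; 0.015 0 0 0 0 0 0; 0.015 0 0 0 0 0 0",
)

```text
t: 12.6
tcp_pos: [545.8, 195.4, 54.8]
eef_rot: [-180.0, 0.0, 28.4]
wrist_force: [-0.4, -0.1, -2.4]
gripper_width: 39.6
grasp_force: 51.0
```

Emit:
arm_command(
  moves="0.015 0 0 0 0 0 0; 0.015 0 0 0 0 0 0; 0.01 0 0 0 0 0 0; 0 0 0 0 0 0 0; 0 0 0 0 0 0 0",
)

```text
t: 13.1
tcp_pos: [573.1, 210.3, 54.6]
eef_rot: [-180.0, 0.1, 28.4]
wrist_force: [-0.5, 0.6, -1.9]
gripper_width: 40.0
grasp_force: 51.0
```

```bash
python3 - <<'E'
from h import *
s=robot.read_state(); q=s['qpos']; print(q.round(2),s['tcp_pos'],s['eef_rot'])
def fk(q,s4=1): return R.from_euler('ZYZYZ',[q[0],q[1]+q[2],s4*q[3],q[4],q[5]+90],degrees=True)
print('chk',(fk(q).inv()*R.from_euler('xyz',s['eef_rot'],degrees=True)).magnitude()*57.3)
for th in range(-180,180,15):
    c,n=np.cos(np.radians(th)),np.sin(np.radians(th))
    Rf=R.from_matrix(np.array([[0,-n,c],[0,c,n],[-1,0,0]]))
    for b in (70,85,100,110):
        e=(R.from_euler('Y',b,degrees=True).inv()*Rf).as_euler('ZYZ',degrees=True)
        for s4 in(1,):
            for a in((e[0],e[1],e[2]),(e[0]+180,-e[1],e[2]+180)):
                q4=(a[0]*s4+70.6)%360-70.6; q6=(a[2]-90+180)%360-180
                if q4<245 and 5<a[1]<170 and abs(q6)<160: print(th,b,np.round([q4,a[1],q6]))
E
```

```text
[ 9.170e+00  3.885e+01  8.127e+01 -1.000e-02  5.993e+01  7.074e+01] [573.14922384 210.25911696  54.63368358] [-1.79989124e+02  5.04449118e-02  2.84299366e+01]Traceback (most recent call last):
  File "<stdin>", line 4, in <module>
  File "<stdin>", line 3, in fk
  File "scipy/spatial/transform/_rotation.pyx", line 1413, in scipy.spatial.transform._rotation.Rotation.from_euler
ValueError: Expected axis specification to be a non-empty string of upto 3 characters, got ZYZYZ
```

```bash
python3 - <<'E'
from h import *
s=robot.read_state(); q=s['qpos']
E=lambda a,x:R.from_euler(a,x,degrees=True)
fk=lambda q:E('Z',q[0])*E('Y',q[1]+q[2])*E('Z',q[3])*E('Y',q[4])*E('Z',q[5]+90)
print('chk',(fk(q).inv()*E('xyz',s['eef_rot'])).magnitude()*57.3)
for th in range(-180,180,15):
    c,n=np.cos(np.radians(th)),np.sin(np.radians(th))
    Rf=R.from_matrix(np.array([[0,-n,c],[0,c,n],[-1,0,0]])); o=[]
    for b in (60,75,90,105):
        e=(E('Y',b).inv()*Rf).as_euler('ZYZ',degrees=True)
        for a in((e[0],e[1],e[2]),(e[0]+180,-e[1],e[2]+180)):
            q4=(a[0]+70.6)%360-70.6; q6=(a[2]-90+180)%360-180
            if q4<245 and 5<a[1]<170 and abs(q6)<160: o.append((b,int(q4),int(a[1]),int(q6)))
    print(th,o)
E
```

```text
chk 2.692266615740054e-14
-180 [(60, 180, 150, -89), (75, 180, 165, -89), (105, 0, 165, 90)]
-165 [(60, 208, 146, -65), (75, 225, 158, -45), (105, -45, 158, 45)]
-150 [(60, 229, 138, -49), (105, -65, 146, 28)]
-135 [(60, 243, 127, -39)]
-120 []
-105 []
-90 []
-75 []
-60 []
-45 [(60, -63, 52, -39)]
-30 [(60, -49, 41, -49), (75, -65, 33, -28)]
-15 [(60, -28, 33, -65), (75, -45, 21, -45), (105, 225, 21, 45)]
0 [(60, 0, 30, -90), (75, 0, 14, -90), (105, 180, 14, 90)]
15 [(60, 28, 33, -114), (75, 45, 21, -134), (105, 134, 21, 134)]
30 [(60, 49, 41, -130), (75, 65, 33, -151), (105, 114, 33, 151)]
45 [(60, 63, 52, -140), (75, 75, 46, -159), (105, 104, 46, 159)]
60 [(60, 73, 64, -146)]
75 [(60, 82, 77, -149)]
90 [(60, 90, 90, -150)]
105 [(60, 97, 102, -149)]
120 [(60, 106, 115, -146)]
135 [(60, 116, 127, -140), (75, 104, 133, -159), (105, 75, 133, 159)]
150 [(60, 130, 138, -130), (75, 114, 146, -151), (105, 65, 146, 151)]
165 [(60, 151, 146, -114), (75, 134, 158, -134), (105, 45, 158, 134)]<sys>:0: UserWarning: Gimbal lock detected. Setting third angle to zero since it is not possible to uniquely determine all angles.
```

Emit:
arm_command(
  moves="0 0 -0.03 0 0 0 0; 0 0 -0.045 0 0 0 0; 0 0 -0.045 0 0 0 0; 0 0 -0.045 0 0 0 0; 0 0 -0.02 0 0 0 0",
)

```text
t: 13.6
tcp_pos: [574.0, 210.3, 206.7]
eef_rot: [179.9, -0.3, 28.4]
wrist_force: [0.5, -0.1, -2.6]
gripper_width: 39.4
grasp_force: 51.3
```

```bash
python3 - <<'E'
from h import *
plan((450,190,450),189.1,ang=7.2)
E
```

```text
[-0.0064 -0.0022 -0.0133] [ 0.     0.    -0.155] 1 / 23
[-0.0061 -0.003  -0.0133] [ 0.     0.    -0.155] 2 / 23
[-0.0057 -0.0037 -0.0133] [ 0.     0.    -0.155] 3 / 23
[-0.0052 -0.0044 -0.0133] [ 0.     0.    -0.155] 4 / 23
[-0.0046 -0.005  -0.0133] [ 0.     0.    -0.155] 5 / 23
[-0.004  -0.0055 -0.0133] [ 0.     0.    -0.155] 6 / 23
[-0.0033 -0.0059 -0.0132] [ 0.     0.    -0.155] 7 / 23
[-0.0025 -0.0063 -0.0132] [ 0.     0.    -0.155] 8 / 23
[-0.0017 -0.0066 -0.0132] [ 0.     0.    -0.155] 9 / 23
[-0.0009 -0.0067 -0.0132] [ 0.     0.    -0.155] 10 / 23
[-0.0001 -0.0068 -0.0132] [ 0.     0.    -0.155] 11 / 23
[ 0.0007 -0.0068 -0.0132] [ 0.     0.    -0.155] 12 / 23
[ 0.0015 -0.0066 -0.0132] [ 0.     0.    -0.155] 13 / 23
[ 0.0023 -0.0064 -0.0132] [ 0.     0.    -0.155] 14 / 23
[ 0.0031 -0.0061 -0.0132] [ 0.     0.    -0.155] 15 / 23
[ 0.0038 -0.0056 -0.0132] [ 0.     0.    -0.155] 16 / 23
[ 0.0045 -0.0051 -0.0132] [ 0.     0.    -0.155] 17 / 23
[ 0.0051 -0.0046 -0.0132] [ 0.     0.    -0.155] 18 / 23
[ 0.0056 -0.0039 -0.0132] [ 0.     0.    -0.155] 19 / 23
[ 0.006  -0.0032 -0.0132] [ 0.     0.    -0.155] 20 / 23
[ 0.0064 -0.0025 -0.0132] [ 0.     0.    -0.155] 21 / 23
[ 0.0066 -0.0017 -0.0132] [ 0.     0.    -0.155] 22 / 23
[ 0.0068 -0.0008 -0.0132] [ 0.     0.    -0.155] 23 / 23
```

Emit:
arm_command(
  moves="-0.006 -0.002 -0.013 0 0 -0.155 0; -0.006 -0.003 -0.013 0 0 -0.155 0; -0.006 -0.004 -0.013 0 0 -0.155 0; -0.005 -0.004 -0.013 0 0 -0.155 0; -0.005 -0.005 -0.013 0 0 -0.155 0",
)

```text
t: 14.1
tcp_pos: [546.2, 205.4, 255.2]
eef_rot: [-180.0, 0.0, 63.6]
wrist_force: [-0.1, -0.6, -1.9]
gripper_width: 39.1
grasp_force: 51.2
```

Emit:
arm_command(
  moves="-0.004 -0.006 -0.013 0 0 -0.155 0; -0.003 -0.006 -0.013 0 0 -0.155 0; -0.003 -0.006 -0.013 0 0 -0.155 0; -0.002 -0.007 -0.013 0 0 -0.155 0; -0.001 -0.007 -0.013 0 0 -0.155 0",
)

```text
t: 14.6
tcp_pos: [518.6, 200.9, 307.2]
eef_rot: [-180.0, 0.0, 98.4]
wrist_force: [0.1, 0.4, -2.7]
gripper_width: 39.3
grasp_force: 51.2
```

Emit:
arm_command(
  moves="0 -0.007 -0.013 0 0 -0.155 0; 0.001 -0.007 -0.013 0 0 -0.155 0; 0.002 -0.007 -0.013 0 0 -0.155 0; 0.002 -0.006 -0.013 0 0 -0.155 0; 0.003 -0.006 -0.013 0 0 -0.155 0",
)

```text
t: 15.1
tcp_pos: [491.4, 196.9, 359.2]
eef_rot: [-180.0, -0.0, 133.3]
wrist_force: [0.1, -0.3, -2.1]
gripper_width: 39.7
grasp_force: 51.2
```

Emit:
arm_command(
  moves="0.004 -0.006 -0.013 0 0 -0.155 0; 0.005 -0.005 -0.013 0 0 -0.155 0; 0.005 -0.005 -0.013 0 0 -0.155 0; 0.006 -0.004 -0.013 0 0 -0.155 0; 0.006 -0.003 -0.013 0 0 -0.155 0",
)

```text
t: 15.6
tcp_pos: [463.5, 192.9, 411.3]
eef_rot: [-180.0, -0.0, 168.2]
wrist_force: [-0.3, -0.1, -2.6]
gripper_width: 39.3
grasp_force: 51.2
```

Emit:
arm_command(
  moves="0.006 -0.003 -0.013 0 0 -0.155 0; 0.007 -0.002 -0.013 0 0 -0.155 0; 0.007 -0.001 -0.013 0 0 -0.155 0; 0 0 0 0 0 0 0; 0 0 0 0 0 0 0",
)

```text
t: 16.1
tcp_pos: [447.6, 189.6, 441.7]
eef_rot: [-180.0, -0.0, -171.3]
wrist_force: [0.3, 0.0, -3.2]
gripper_width: 39.6
grasp_force: 51.2
```

```bash
python3 - <<'E'
from h import *
q=robot.read_state()['qpos']; print(q.round(1)); th=np.radians(q[0]); c,n=np.cos(th),np.sin(th)
plan(np.array([c*680-116*n,n*680+116*c,780]),0,R1=R.from_matrix(np.array([[0,-n,c],[0,c,n],[-1,0,0]])),ang=6)
E
```

```text
[  9.1  10.2  65.   -0.  104.8 -89.5]
[-0.0162  0.0001 -0.0264] [-0.001 -0.125 -0.001] 1 / 16
[-0.0188  0.0001 -0.0247] [-0.001 -0.125 -0.001] 2 / 16
[-0.0211  0.0001 -0.0228] [-0.001 -0.125 -0.001] 3 / 16
[-0.0232  0.0001 -0.0206] [-0.001 -0.125 -0.001] 4 / 16
[-0.0251  0.0001 -0.0182] [-0.001 -0.125 -0.001] 5 / 16
[-0.0268  0.0001 -0.0157] [-0.001 -0.125 -0.001] 6 / 16
[-0.0282  0.0001 -0.0129] [-0.001 -0.125 -0.001] 7 / 16
[-0.0293  0.0001 -0.0101] [-0.001 -0.125 -0.001] 8 / 16
[-0.0302  0.0001 -0.0072] [-0.001 -0.125 -0.001] 9 / 16
[-0.0307  0.0001 -0.0042] [-0.001 -0.125 -0.001] 10 / 16
[-0.031   0.0001 -0.0012] [-0.001 -0.125 -0.001] 11 / 16
[-0.031   0.0001  0.0019] [-0.001 -0.125 -0.001] 12 / 16
[-0.0306  0.      0.0049] [-0.001 -0.125 -0.001] 13 / 16
[-0.03    0.      0.0079] [-0.001 -0.125 -0.001] 14 / 16
[-0.0291  0.      0.0108] [-0.001 -0.125 -0.001] 15 / 16
[-0.0279 -0.      0.0136] [-0.001 -0.125 -0.001] 16 / 16
```

Emit:
arm_command(
  moves="-0.016 0 -0.026 0 -0.125 0 0; -0.019 0 -0.025 0 -0.125 0 0; -0.021 0 -0.023 0 -0.125 0 0; -0.023 0 -0.021 0 -0.125 0 0; -0.025 0 -0.018 0 -0.125 0 0",
)

```text
t: 16.6
tcp_pos: [512.1, 199.7, 548.1]
eef_rot: [179.9, 28.3, -171.4]
wrist_force: [0.2, 0.0, -3.0]
gripper_width: 39.4
grasp_force: 51.2
```

Emit:
arm_command(
  moves="-0.027 0 -0.016 0 -0.125 0 0; -0.028 0 -0.013 0 -0.125 0 0; -0.029 0 -0.01 0 -0.125 0 0; -0.03 0 -0.007 0 -0.125 0 0; -0.031 0 -0.004 0 -0.125 0 0",
)

```text
t: 17.1
tcp_pos: [576.3, 209.7, 653.3]
eef_rot: [179.8, 56.4, -171.5]
wrist_force: [-0.7, -0.3, -2.7]
gripper_width: 39.5
grasp_force: 51.3
```

```bash
python3 - <<'E'
from h import *
s=robot.read_state();q=s['qpos']; print(q.round(1),s['tcp_pos']); th=np.radians(q[0]); c,n=np.cos(th),np.sin(th)
plan(np.array([c*680-116*n,n*680+116*c,780]),0,R1=R.from_matrix(np.array([[0,-n,c],[0,c,n],[-1,0,0]])),ang=6)
E
```

```text
[  9.2   2.8  58.7  -0.3  62.1 -89.5] [576.32074408 209.66747191 653.31418929]
[-0.0309  0.0004 -0.0012] [-0.001 -0.125 -0.001] 1 / 6
[-0.0309  0.0004  0.0019] [-0.001 -0.125 -0.001] 2 / 6
[-0.0306  0.0003  0.0049] [-0.001 -0.125 -0.001] 3 / 6
[-0.0299  0.0003  0.0078] [-0.001 -0.125 -0.001] 4 / 6
[-0.029   0.0003  0.0107] [-0.001 -0.125 -0.001] 5 / 6
[-0.0278  0.0002  0.0135] [-0.001 -0.125 -0.001] 6 / 6
```

Emit:
arm_command(
  moves="-0.031 0 -0.001 0 -0.125 0 0; -0.031 0 0.002 0 -0.125 0 0; -0.0305 0 0.005 0 -0.125 0 0; -0.03 0 0.008 0 -0.125 0 0; -0.029 0 0.01 0 -0.125 0 0",
)

```text
t: 17.6
tcp_pos: [640.5, 219.7, 758.4]
eef_rot: [178.3, 84.4, -172.9]
wrist_force: [-0.2, 0.7, -2.4]
gripper_width: 39.5
grasp_force: 51.4
```

Emit:
arm_command(
  moves="-0.015 0 0.006 0 -0.1 0 0; 0 0 0 0 0 0 0; 0 0 0 0 0 0 0; 0 0 0 0 0 0 0; 0 0 0 0 0 0 0",
)

```text
t: 18.1
tcp_pos: [645.3, 220.5, 770.7]
eef_rot: [178.7, 88.8, -172.4]
wrist_force: [-0.1, 0.2, -2.6]
gripper_width: 39.4
grasp_force: 51.5
```

```bash
python3 - <<'E'
from h import *
s=robot.read_state(); M=R.from_euler('xyz',s['eef_rot'],degrees=True); print(s['qpos'].round(1),s['tcp_pos'],M.as_matrix().round(4)); th=np.radians(s['qpos'][0]); c,n=np.cos(th),np.sin(th)
plan(s['tcp_pos'],0,R1=R.from_matrix(np.array([[0,-n,c],[0,c,n],[-1,0,0]])))
d=cam('scene'); t=cam('top'); o=[]
for x in(d,t):
    u,v=[int(a) for a in proj(x,s['tcp_pos'])]; print(u,v); u=min(max(u,50),510);v=min(max(v,55),365)
    o.append(cv2.resize(x['color'][v-55:v+55,u-50:u+50],(400,440),interpolation=cv2.INTER_CUBIC))
cv2.imwrite('pics/f.png',np.hstack(o))
cv2.imwrite('pics/f2.png',d['color'])
E
```

```text
[  9.2   5.5  58.7  -0.7  26.9 -89.3] [645.29547802 220.49477725 770.65549871] [[-2.010e-02 -1.538e-01  9.879e-01]
 [-2.700e-03  9.881e-01  1.538e-01]
 [-9.998e-01  5.000e-04 -2.030e-02]]
[0. 0. 0.] [-0.007 -0.026 -0.001] 1 / 1
358 -87
99 87
```

View pics/f.png

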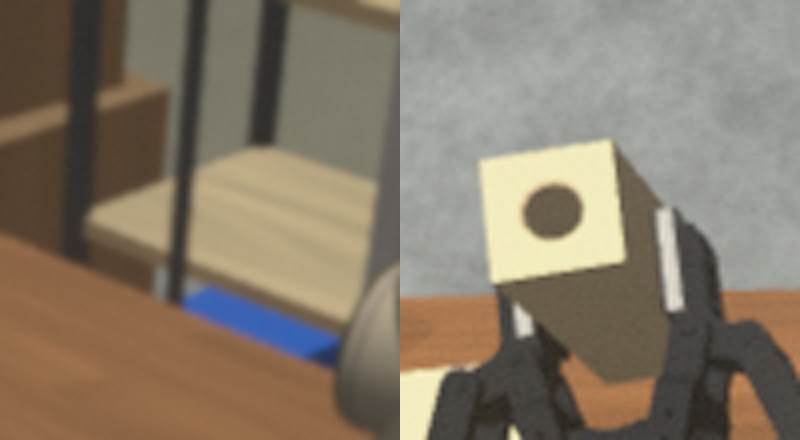

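View pics/f2.png

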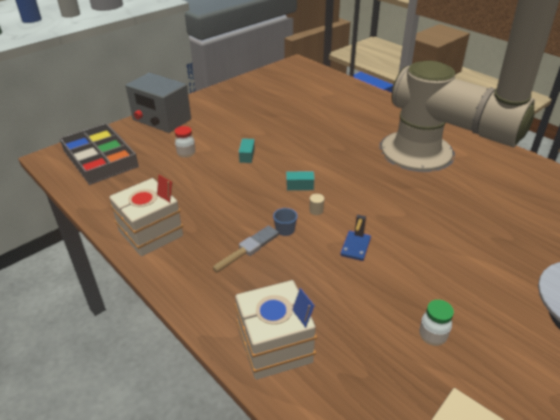

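The top view shows the hole facing up at crop (552,210) in the held prop, and the scene view shows everything else undisturbed. A last 1.2° trim, a pause to settle, and then I'll hand in.

Emit:
arm_command(
  moves="0 0 0 -0.007 -0.026 0 0; 0 0 0 0 0 0 0; 0 0 0 0 0 0 0; 0 0 0 0 0 0 0; 0 0 0 0 0 0 0",
)

```text
t: 18.7
tcp_pos: [645.6, 220.5, 770.7]
eef_rot: [4.4, 90.0, 13.6]
wrist_force: [0.1, 0.4, -3.2]
gripper_width: 39.1
grasp_force: 51.5
```

```bash
python3 - <<'E'
from h import *
s=robot.read_state(); print(R.from_euler('xyz',s['eef_rot'],degrees=True).as_matrix()[:,0].round(4),abs(s['dq']).max(),s['grasp_force'],s['t'])
print(robot.finish_job())
E
```

```text
[ 7.e-04  2.e-04 -1.e+00] 0.24253330540534593 51.46689623594284 18.7
the job is handed in; nothing more can be done
None
```

The prop went onto the pin until it bottomed (about 6 N), was drawn off, and is now held still about 77 cm above the bench with its hole facing straight up; the job was handed in at 18.7 s.

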